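Practice tamp in the spring-plate cup

TASK

Do one practice tamp: take from the board the coffee tamper that fits inside the steel practice cup (the narrower of the two), set it flat on the sprung plate in the cup and press it squarely down until the plate bottoms out, holding it down for a second. Then ease off so the plate springs back up and let go, leaving the tamper standing upright on the plate in the cup. Leave the wider tamper where it stands.

Things in the scene. Friction and masses are not known exactly. Their poses are not given: they have to be found in the camera images.
- tamper: the narrower tamper, standing on the wooden chopping board (its top 22 mm above the worktop): round steel base 54 mm across, 16 mm thick, flat underside; thin neck; upright dark wooden handle, a cylinder 28 mm across from 40 to 86 mm height, domed top at 96 mm. About 0.3 kg. Origin: centre of the underside; z up along the handle. It fits into the cup with 9 mm to spare all round
- wide_tamper: a tamper of the same make and height (96 mm) whose steel base is 80 mm in diameter: too wide for the cup. Origin: centre of the underside; z up. The two stand side by side on the board, in either order, at least 100 mm apart
- plate_top (a point): centre of the upper face of the sprung plate, a level aluminium disc 70 mm across with a small dark dot at its centre, inside the practice cup; z up; moves with the plate. The cup is a round open steel cup fixed to the worktop: foot 100 mm across, rim 90 mm across and 59 mm above the worktop, bore 72 mm. At rest the plate's face is 49 mm above the worktop, 10 mm below the rim
- plate (a joint): how far the plate is pressed down, in m: 0 at rest (up), 0.015 bottomed out against a hard stop. It only slides straight up and down; the damped spring needs 5 N to start moving and 13 N to bottom out, and lifts the plate with the tamper standing on it back up when let go

How it is judged:
By the outcome, as a careful person would: the job done as asked, in the order asked, and still so for the second after the job is handed in, with the robot touching nothing.
It also fails if it takes over 40 s, if anything falls off the work surface, if the arm or the gripper's body presses on something with over 40 N, if the wrist force passes 120 N, or if a joint passes its speed limit or range.

ROBOT

A 7-joint arm with a two-finger parallel gripper is mounted at the origin on a cart in front of the work surface, level with it; the furniture and walls round the work are solid. World frame = base frame: x ahead of the robot, y to its left, z up, the work surface at z = 0. Lengths are in m, angles in rad, forces in N, time in s.
With the tool pointing down it reaches from about 0.4 to 0.875 m from the base axis. Payload 19.3 kg.
Tool frame: the origin (TCP) lies at the very end of the fingers, on their centre line; the grasp point (between the pads) lies 19 mm behind it; z points along the fingers, y is the line along which they close (so a half turn about z gives the same grasp; the last joint's range is limited). The gripper opens to 85 mm and grips with 20 to 120 N. Pads are 22 mm wide; open, the fingers measure 114 mm over their backs; the gripper's body (76 mm by 85 mm) begins 54 mm behind the grasp point. The pads swing forward as they close: fully open they stand 13 mm farther back than shut.
Start: joints at [1.081, 0.521, -0.036, 1.599, 0.021, 1.021, -0.113], TCP at [0.255, -0.571, 0.231] pointing down, gripper open.
Joint ranges: [-2.91, 2.91], [-0.3, 2.13], [-1.5, 1.42], [0.17, 2.43], [-1.26, 4.41], [0.16, 1.93], [-2.52, 2.52]. Speed limits (rad/s): [1.89, 1.89, 2.39, 2.39, 3.01, 3.01, 3.01].

INTERFACE

Orientations are given as [roll, pitch, yaw] about the fixed x, y, z axes, in that order (R = Rz(yaw) Ry(pitch) Rx(roll)).
In Python, from workcell import bot gives the robot as it stands.
- The arm moves only by the shell command python3 -m crank 'ROWS' [FORCE]. ROWS is a JSON object of lists of equal length, an entry for each row: "travel": the shift along the world's x, y, z in cm, a list of three; "turn": the turn, a rotation vector about the world's x, y, z in degrees, a list of three; "gripper": the closure, from 0 (fully open) to 1 (shut). A call has exactly 5 rows; each row is the pose to reach, as a shift and turn from the pose commanded when the call began; what a row does not reach only later rows make up. A row lasts 1/10 s, in which the tool goes at most 50 mm and 8.59 degrees, less where a joint would pass 70% of its speed; a pose out of reach is approached as far as the arm can. A call with a gripper value outside its range is refused whole. The fingers move at their own pace and stop on an object; FORCE is the grip in N (left out, the last holds). Time passes only in rows, so rows that repeat a pose let the fingers close, or fill a call up. It gives the time, the measured TCP pose, the force, the opening and the grip force at its end, in the units of the state.
- bot.observe(): the state, without advancing time (a new reading comes with each control period).
- bot.grab_frame(name): name is "scene" or "top" or "wrist"; returns a dict with "pixels" (480x640x3 uint8, red, green, blue), "fx", "fy", "cx", "cy" (pixels), "extrinsics" (4x4, takes a point from world to camera coordinates). Camera axes: x right, y down, z forward; pixel columns grow to the right and rows downward; lengths in m; the calibration is good to about 2 mm. The wrist camera is an equidistant fisheye: a pixel r from the principal point sees the ray r / f radians off the axis. A picture is of the moment at which its call begins. There is no depth.
- bot.job_done(): hands the job in; it is judged then, once.
The state is a dict: "clock": time; "qpos": joint angles; "qd": joint speeds; "joint_efforts": joint torques, N m; "position": TCP position; "tool_rot": TCP orientation; "force": force on the tool from outside, world axes, zero at the start; "moment": the same for the moment, N m; "grip_width": finger opening in m; "finger_force": force on a finger pad.
Only numpy, scipy, OpenCV 4.12 (cv2) and the standard library are available. Lean on these libraries where they do the work, as an engineer would, in place of code of your own. Each camera call takes 0.05 s, during which the arm holds its last target. There are 200 camera calls.

## Working session

There is one attempt and no reset: what is moved stays moved. The work goes in short steps, Python scripts to look and compute and a shell command to move; the robot and the scene stay as the last step left them, time stands still between calls to the robot, and variables do not carry over. Pictures are saved under pics/ and viewed, at most 10 in all, crops included, and the job is handed in when it is done.

```bash
mkdir -p pics; python3 - <<'E'
from workcell import bot
import cv2
s=bot.observe();print(s)
for n in("top","scene"):
    f=bot.grab_frame(n);cv2.imwrite(f"pics/{n}0.png",f["pixels"][:,:,::-1]);print(n,f["fx"],f["fy"],f["cx"],f["cy"],f["extrinsics"])
E
```

```text
{'clock': 0.0, 'qpos': array([ 1.08078805,  0.52197011, -0.03632716,  1.5999496 ,  0.02118354,
        1.02107863, -0.11279669]), 'qd': array([-0.00035984,  0.00302335,  0.00013884,  0.00011268, -0.00023558,
       -0.00216176,  0.00135034]), 'joint_efforts': array([-8.62506090e-05, -9.27110267e+01,  1.97966538e+00, -3.69931984e+01,
        1.78906659e-02,  8.21326015e-03,  6.98983672e-05]), 'position': array([ 0.25459271, -0.57046865,  0.230774  ]), 'tool_rot': array([-3.14057279e+00,  5.67749004e-05,  4.19791775e-01]), 'force': array([-0.10408798,  0.60829226,  0.26444342]), 'moment': array([0.01220647, 0.03912671, 0.03678638]), 'finger_force': 0.0, 'grip_width': 0.0849888129112124}
top 504.551212854321 504.551212854321 317.5150323656148 243.23168832183538 [[-0.00798245 -0.99939401 -0.03388068  0.05534951]
 [-0.9940046   0.01162509 -0.10871849  0.50661018]
 [ 0.10904648  0.03280972 -0.99349504  0.92662198]
 [ 0.          0.          0.          1.        ]]
scene 494.3179395205011 494.3179395205011 317.91945821031237 235.18669119049378 [[-0.88005293 -0.47479748 -0.00861381  0.46325374]
 [-0.34292023  0.64795284 -0.68011972  0.19315492]
 [ 0.32850047 -0.5955875  -0.73305046  0.74640223]
 [ 0.          0.          0.          1.        ]]
```

View pics/top0.png

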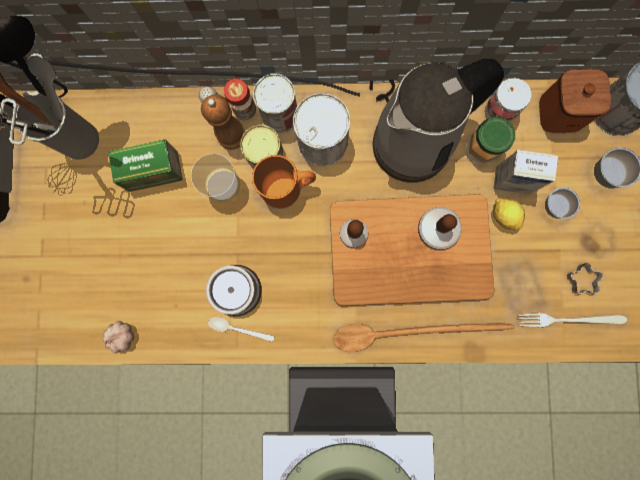

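View pics/scene0.png

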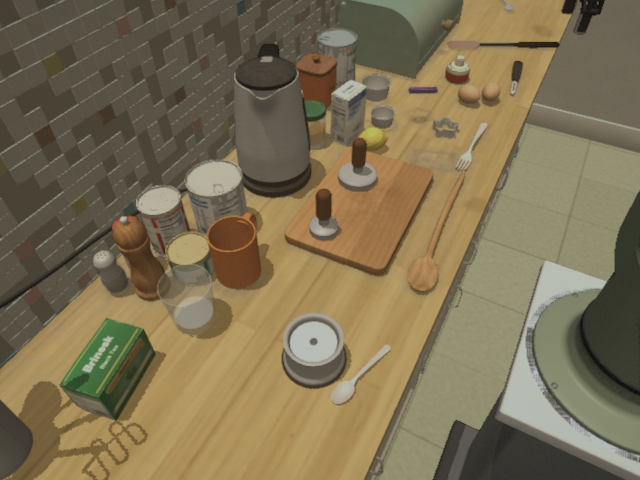

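The narrower tamper is the one nearer the mug (top ≈(354,232)). The wide one is at ≈(440,228) and the cup at ≈(231,290). I'll enlarge these for accurate pixel positions.

```bash
python3 - <<'E'
import cv2,numpy as np
t=cv2.imread("pics/top0.png");s=cv2.imread("pics/scene0.png")
def c(im,x,y,w=66,h=50): return cv2.resize(im[y:y+h,x:x+w],None,fx=6,fy=6,interpolation=cv2.INTER_CUBIC)
m=np.vstack([np.hstack([c(t,321,210),c(t,198,265)]),np.hstack([c(s,290,190),c(s,282,315)])])
cv2.imwrite("pics/crop.png",m);print(m.shape)
E
```

```text
(600, 792, 3)
```

View pics/crop.png

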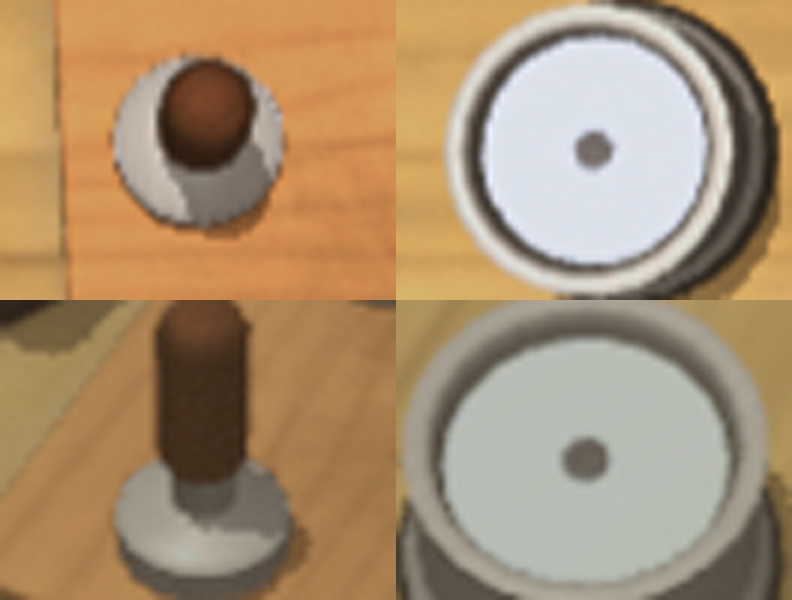

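Crop readings, in crop pixels. Top view: base face centre (199,142), plate dot (594,150). Scene view: base face ≈(203,515), dot (586,460).

```bash
cat > h.py <<'E'
import numpy as np
def onplane(f,u,v,z):
    E=np.array(f["extrinsics"]);R,t=E[:3,:3],E[:3,3];c=-R.T@t
    d=R.T@[(u-f["cx"])/f["fx"],(v-f["cy"])/f["fy"],1];return c+d*(z-c[2])/d[2]
E
python3 - <<'E'
from workcell import bot
from h import *
T=bot.grab_frame("top");S=bot.grab_frame("scene")
k=lambda ox,oy,u,v:(ox+(u+.5)/6-.5,oy+(v+.5)/6-.5)
print("tamper",onplane(T,*k(321,210,199,142),.038),onplane(S,*k(290,190,203,215),.038))
print("dot",onplane(T,*k(198,265,198,150),.049),onplane(S,*k(282,315,190,160),.049))
print("wide",onplane(T,440,229,.038)); print("handle top",onplane(T,*k(321,210,206,111),.108))
print("board edge",onplane(T,331,233,.022),"mug",onplane(T,280,180,.09),"kettle",onplane(T,415,150,.1))
E
```

```text
tamper [ 0.5241153  -0.01802987  0.038     ] [ 0.52021505 -0.01021332  0.038     ]
dot [0.42075207 0.21082028 0.049     ] [0.41847055 0.21348952 0.049     ]
wide [ 0.53011729 -0.1786702   0.038     ]
handle top [ 0.5241058  -0.01743332  0.108     ]
board edge [0.52719569 0.02467131 0.022     ] mug [0.61566068 0.11497679 0.09      ] kettle [ 0.66371964 -0.12643405  0.1       ]
```

```bash
python3 -m crank '{"travel":[[1,3,0],[3,7,0],[5,11,0],[7,15,0],[9,19,0]],"turn":[[0,0,0],[0,0,0],[0,0,0],[0,0,0],[0,0,0]],"gripper":[0,0,0,0,0]}' 80
python3 -m crank '{"travel":[[2,4,0],[4,8,0],[6,12,0],[8,16,0],[9,18,0]],"turn":[[0,0,0],[0,0,0],[0,0,0],[0,0,0],[0,0,0]],"gripper":[0,0,0,0,0]}'
python3 -m crank '{"travel":[[2,4,0],[4,8,0],[6,12,0],[8,15,0],[8,15,0]],"turn":[[0,0,0],[0,0,0],[0,0,0],[0,0,0],[0,0,0]],"gripper":[0,0,0,0,0]}'
```

```text
clock: 0.7
position: [0.3451, -0.3791, 0.2313]
tool_rot: [3.142, -0.0, 0.42]
force: [1.5, -1.3, -0.1]
grip_width: 0.0855
finger_force: 0.0
clock: 1.2
position: [0.4361, -0.1973, 0.2314]
tool_rot: [-3.141, -0.001, 0.423]
force: [-0.3, -0.7, 0.7]
grip_width: 0.0853
finger_force: 0.0
clock: 1.7
position: [0.5165, -0.046, 0.2312]
tool_rot: [-3.14, -0.002, 0.426]
force: [-0.9, 0.0, 0.5]
grip_width: 0.0851
finger_force: 0.0
```

```bash
python3 -m crank '{"travel":[[0.3,1.5,-2],[0.7,2.9,-4],[0.7,2.9,-6],[0.7,2.9,-7],[0.7,2.9,-7]],"turn":[[0,0,0],[0,0,0],[0,0,0],[0,0,0],[0,0,0]],"gripper":[0,0,0,0,0]}'
python3 - <<'E'
from workcell import bot
import cv2
for n in("wrist",):
    f=bot.grab_frame(n);cv2.imwrite(f"pics/w1.png",f["pixels"][:,:,::-1]);print(f["fx"],f["cx"],f["cy"],f["extrinsics"])
    E=f["extrinsics"];import numpy as np
    def pr(p):
        c=E[:3,:3]@p+E[:3,3];th=np.arctan2(np.hypot(c[0],c[1]),c[2]);k=f["fx"]*th/np.hypot(c[0],c[1]);return c[0]*k+f["cx"],c[1]*k+f["cy"]
    print(bot.observe()["position"])
    for y in(-.018,-.010): print(y,"base",pr(np.array([.524,y,.038])),"top",pr(np.array([.524,y,.118])))
E
```

```text
clock: 2.2
position: [0.521, -0.0223, 0.1603]
tool_rot: [-3.141, 0.002, 0.419]
force: [-0.4, 0.1, 0.4]
grip_width: 0.0856
finger_force: 0.0
371.64829954431775 315.4273416941274 247.2158916803704 [[ 4.06505220e-01 -9.13648429e-01 -2.32133724e-04 -2.33973572e-01]
 [-8.70482061e-01 -3.87376563e-01  3.03645154e-01  4.27419223e-01]
 [-2.77514841e-01 -1.23231272e-01 -9.52785163e-01  4.53367298e-01]
 [ 0.00000000e+00  0.00000000e+00  0.00000000e+00  1.00000000e+00]]
[ 0.52150822 -0.02226611  0.16129716]
-0.018 base (np.float64(309.28820917649534), np.float64(233.3837064528509)) top (np.float64(306.8980531713811), np.float64(273.6476882782615))
-0.01 base (np.float64(299.3341972785178), np.float64(229.13248225563132)) top (np.float64(293.08314678176265), np.float64(267.9294164409767))
```

View pics/w1.png

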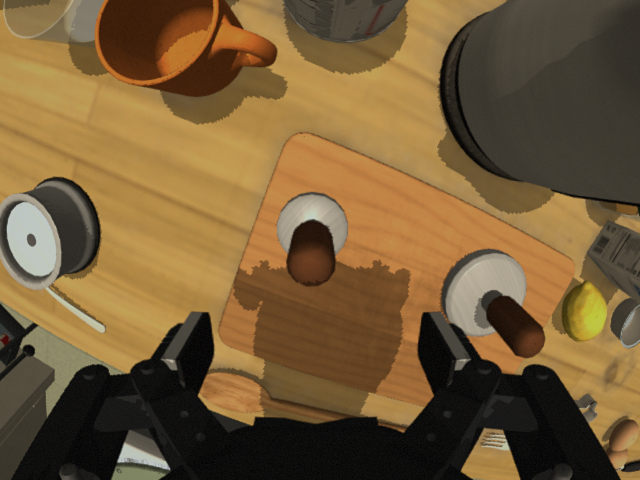

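Wrist view: narrow tamper base at (312,229) and dome at (312,266), giving about (0.526, -0.018). It lies centred between the fingers. Next I descend and grip.

```bash
python3 -m crank '{"travel":[[0.4,0.3,-1],[0.4,0.3,-3.5],[0.4,0.3,-6.5],[0.4,0.3,-8.5],[0.4,0.3,-9]],"turn":[[0,0,0],[0,0,0],[0,0,0],[0,0,0],[0,0,0]],"gripper":[0,0,0,0,0]}'
python3 -m crank '{"travel":[[0,0,0],[0,0,0],[0,0,0],[0,0,0],[0,0,0]],"turn":[[0,0,0],[0,0,0],[0,0,0],[0,0,0],[0,0,0]],"gripper":[0.3,0.5,0.6,0.8,1]}' 60
python3 -m crank '{"travel":[[0,0,0],[0,0,0],[0,0,0],[0,0,0],[0,0,0]],"turn":[[0,0,0],[0,0,0],[0,0,0],[0,0,0],[0,0,0]],"gripper":[1,1,1,1,1]}' 60
python3 - <<'E'
from workcell import bot
import cv2
f=bot.grab_frame("wrist");cv2.imwrite(f"pics/w2.png",f["pixels"][:,:,::-1])
E
```

```text
clock: 2.75
position: [0.5252, -0.0187, 0.0697]
tool_rot: [-3.141, 0.002, 0.42]
force: [-0.3, -0.7, 0.3]
grip_width: 0.0856
finger_force: 0.0
clock: 3.25
position: [0.5263, -0.0188, 0.0721]
tool_rot: [3.141, -0.001, 0.42]
force: [-0.9, 0.2, 9.5]
grip_width: 0.0265
finger_force: 58.5
clock: 3.75
position: [0.5263, -0.0188, 0.0721]
tool_rot: [3.141, -0.001, 0.42]
force: [-0.5, 0.2, 8.6]
grip_width: 0.0265
finger_force: 58.5
```

View pics/w2.png

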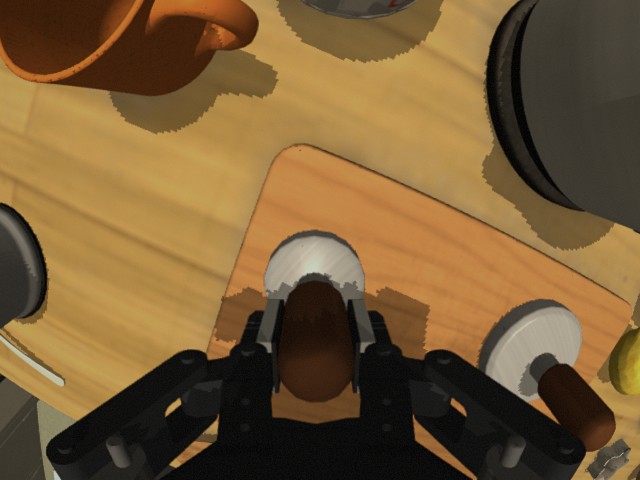

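Gripped upright. I'll check the tamper's offset in the grip and cross-check the plate dot from the first wrist picture (dot at (31,240)).

```bash
python3 -m crank '{"travel":[[0,0,0.5],[0,0,2],[0,0,5],[0,0,8],[0,0,8]],"turn":[[0,0,0],[0,0,0],[0,0,0],[0,0,0],[0,0,0]],"gripper":[1,1,1,1,1]}'
python3 - <<'E'
from workcell import bot
import numpy as np,cv2
def fe(f,E,u,v,z):
    R,t=E[:3,:3],E[:3,3];c=-R.T@t;a=np.array([u-f["cx"],v-f["cy"]])/f["fx"];th=np.hypot(*a)
    d=R.T@np.r_[np.sin(th)*a/th,np.cos(th)];return c+d*(z-c[2])/d[2]
f=bot.grab_frame("wrist");E=f["extrinsics"]
E1=np.array([[4.06505220e-01,-9.13648429e-01,-2.32133724e-04,-2.33973572e-01],[-8.70482061e-01,-3.87376563e-01,3.03645154e-01,4.27419223e-01],[-2.77514841e-01,-1.23231272e-01,-9.52785163e-01,4.53367298e-01]])
print("dot",fe(f,E1,31,240,.049))
s=bot.observe();print(s["position"],s["force"],s["grip_width"])
p=fe(f,E,314,231,s["position"][2]-.0708+.038)
print("front edge from TCP",p-s["position"],np.hypot(*(p-s["position"])[:2]))
cv2.imwrite("pics/w3.png",f["pixels"][:,:,::-1])
E
```

```text
clock: 4.3
position: [0.5273, -0.0187, 0.1549]
tool_rot: [3.14, -0.005, 0.419]
force: [-0.0, -0.6, -4.0]
grip_width: 0.0264
finger_force: 59.6
dot [0.42242433 0.2091304  0.049     ]
[ 0.52649607 -0.01886521  0.15298397] [ 0.07947346  0.01760574 -5.06802609] 0.02653702165379427
front edge from TCP [ 0.02898592  0.01126151 -0.0328    ] 0.031096702882077713
```

View pics/w3.png

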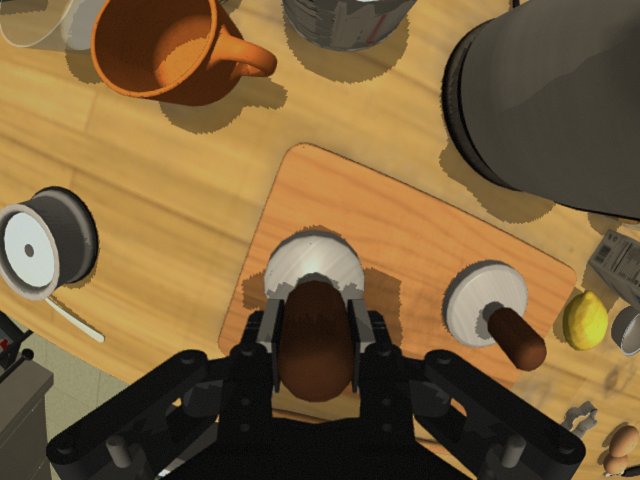

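Tamper held straight, lifted. The front edge of its base is at (314,236), so its axis is about 1.5 mm ahead of the TCP. The three plate readings agree at ≈(0.421,0.211). I'll move over the cup.

```bash
python3 -m crank '{"travel":[[-1,2,0],[-2.5,5,0],[-4,9,0],[-5.5,12,0],[-6.5,14,0]],"turn":[[0,0,0],[0,0,0],[0,0,0],[0,0,0],[0,0,0]],"gripper":[1,1,1,1,1]}'
python3 -m crank '{"travel":[[-1.5,3,0],[-3,6,0],[-3.8,8.2,0],[-4.1,8.9,0],[-4.1,8.9,-1]],"turn":[[0,0,0],[0,0,0],[0,0,0],[0,0,0],[0,0,0]],"gripper":[1,1,1,1,1]}'
python3 -m crank '{"travel":[[0,0,-0.5],[0,0,-1],[0,0,-1.5],[0,0,-2],[0,0,-2]],"turn":[[0,0,0],[0,0,0],[0,0,0],[0,0,0],[0,0,0]],"gripper":[1,1,1,1,1]}'
python3 - <<'E'
from workcell import bot
import cv2,numpy as np
t=bot.grab_frame("top")["pixels"];s=bot.grab_frame("scene")["pixels"];w=bot.grab_frame("wrist")["pixels"]
c=lambda im,x,y,w,h,k:cv2.resize(im[y:y+h,x:x+w,::-1],None,fx=k,fy=k,interpolation=cv2.INTER_CUBIC)
cv2.imwrite("pics/c4.png",np.hstack([c(s,260,240,100,150,4),c(w,200,200,200,280,600/280)[:,:400]]))
s=bot.observe();print(s["position"],s["tool_rot"],s["force"])
E
```

```text
clock: 4.85
position: [0.459, 0.1232, 0.1505]
tool_rot: [-3.141, 0.002, 0.422]
force: [0.8, -1.1, -2.6]
grip_width: 0.0266
finger_force: 59.8
clock: 5.35
position: [0.4196, 0.2111, 0.1411]
tool_rot: [-3.141, -0.001, 0.421]
force: [-0.6, -1.0, -4.6]
grip_width: 0.0265
finger_force: 59.8
clock: 5.85
position: [0.4196, 0.2099, 0.1206]
tool_rot: [3.142, 0.001, 0.419]
force: [0.6, -0.2, -3.4]
grip_width: 0.0264
finger_force: 59.7
[0.41979961 0.21022509 0.12140303] [-3.14156176e+00 -1.46198857e-04  4.19635098e-01] [-0.18309886  0.07586195 -2.7031158 ]
```

View pics/c4.png

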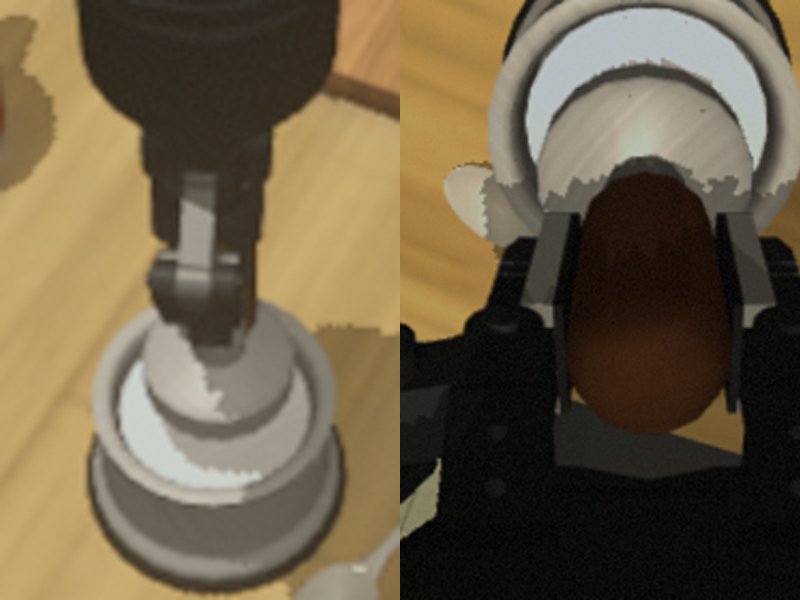

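Left (scene) and right (wrist): tamper above the plate, laterally centred (tamper centre x≈645, plate ≈646). Now lower gently to contact.

```bash
python3 -m crank '{"travel":[[0,0,-0.5],[0,0,-1],[0,0,-1.5],[0,0,-1.8],[0,0,-2.1]],"turn":[[0,0,0],[0,0,0],[0,0,0],[0,0,0],[0,0,0]],"gripper":[1,1,1,1,1]}'
python3 -m crank '{"travel":[[0,0,-0.1],[0,0,-0.2],[0,0,-0.3],[0,0,-0.4],[0,0,-0.4]],"turn":[[0,0,0],[0,0,0],[0,0,0],[0,0,0],[0,0,0]],"gripper":[1,1,1,1,1]}'
python3 -c "
from workcell import bot
s=bot.observe();print(s['position'],s['force'],s['moment'])"
```

```text
clock: 6.5
position: [0.4196, 0.2102, 0.0999]
tool_rot: [3.142, 0.0, 0.42]
force: [0.7, 0.1, -2.3]
grip_width: 0.0267
finger_force: 59.8
clock: 7.0
position: [0.4197, 0.2103, 0.0963]
tool_rot: [-3.142, -0.0, 0.42]
force: [-1.4, -0.2, 3.4]
grip_width: 0.0266
finger_force: 60.3
[0.41972577 0.21031544 0.09633189] [-1.39648829 -0.23881357  3.43611261] [-0.06197852  0.44070153 -0.02926062]
```

```bash
python3 -m crank '{"travel":[[0,0,-0.2],[0,0,-0.4],[0,0,-0.6],[0,0,-0.8],[0,0,-1.0]],"turn":[[0,0,0],[0,0,0],[0,0,0],[0,0,0],[0,0,0]],"gripper":[1,1,1,1,1]}'
python3 -m crank '{"travel":[[0,0,-0.1],[0,0,-0.2],[0,0,-0.3],[0,0,-0.4],[0,0,-0.4]],"turn":[[0,0,0],[0,0,0],[0,0,0],[0,0,0],[0,0,0]],"gripper":[1,1,1,1,1]}'
python3 -c "
from workcell import bot
s=bot.observe();print(s['position'],s['force'],s['moment'])"
```

```text
clock: 7.5
position: [0.4198, 0.2104, 0.0863]
tool_rot: [-3.142, -0.0, 0.42]
force: [-2.8, -1.1, 8.5]
grip_width: 0.0269
finger_force: 60.9
clock: 8.0
position: [0.42, 0.2109, 0.0834]
tool_rot: [-3.141, -0.001, 0.42]
force: [-10.1, -1.5, 37.2]
grip_width: 0.0265
finger_force: 63.7
[0.41995142 0.21086612 0.08340061] [-10.07334356  -1.47405853  37.2044119 ] [-0.35442765  2.29862607  0.02959214]
```

Bottomed out: the force jumps to ~40 N net at 15 mm of travel. I'll back off slightly and hold.

```bash
python3 -m crank '{"travel":[[0,0,0.03],[0,0,0.03],[0,0,0.03],[0,0,0.03],[0,0,0.03]],"turn":[[0,0,0],[0,0,0],[0,0,0],[0,0,0],[0,0,0]],"gripper":[1,1,1,1,1]}'
for i in 1 2; do python3 -m crank '{"travel":[[0,0,0],[0,0,0],[0,0,0],[0,0,0],[0,0,0]],"turn":[[0,0,0],[0,0,0],[0,0,0],[0,0,0],[0,0,0]],"gripper":[1,1,1,1,1]}'; done
python3 - <<'E'
from workcell import bot
import cv2,numpy as np
s=bot.grab_frame("scene")["pixels"];w=bot.grab_frame("wrist")["pixels"]
c=lambda im,x,y,w,h,k:cv2.resize(im[y:y+h,x:x+w,::-1],None,fx=k,fy=k,interpolation=cv2.INTER_CUBIC)
cv2.imwrite("pics/c5.png",np.hstack([c(s,260,240,100,150,4),c(w,200,200,200,280,600/280)[:,:400]]))
E
```

```text
clock: 8.5
position: [0.4199, 0.2108, 0.0835]
tool_rot: [-3.141, -0.001, 0.42]
force: [-8.3, 0.0, 31.3]
grip_width: 0.0266
finger_force: 62.7
clock: 9.0
position: [0.4199, 0.2108, 0.0835]
tool_rot: [-3.141, -0.001, 0.42]
force: [-9.1, -0.9, 31.7]
grip_width: 0.0267
finger_force: 62.7
clock: 9.5
position: [0.4199, 0.2109, 0.0835]
tool_rot: [-3.141, -0.001, 0.42]
force: [-8.7, -0.8, 29.8]
grip_width: 0.0267
finger_force: 62.7
```

View pics/c5.png

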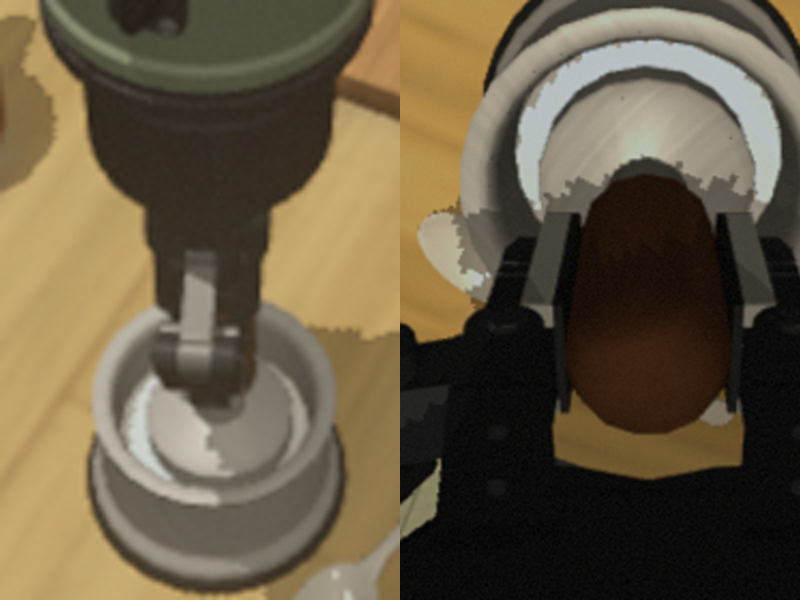

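Tamper bottomed on the plate with an even gap all round (right: plate crescent 518–780, base 540–752). Next I ease off.

```bash
python3 -m crank '{"travel":[[0,0,0.2],[0,0,0.5],[0,0,0.8],[0,0,1.1],[0,0,1.3]],"turn":[[0,0,0],[0,0,0],[0,0,0],[0,0,0],[0,0,0]],"gripper":[1,1,1,1,1]}'
python3 -m crank '{"travel":[[0,0,0.1],[0,0,0.2],[0,0,0.25],[0,0,0.25],[0,0,0.25]],"turn":[[0,0,0],[0,0,0],[0,0,0],[0,0,0],[0,0,0]],"gripper":[1,1,1,1,1]}'
```

```text
clock: 10.1
position: [0.4197, 0.2106, 0.0957]
tool_rot: [-3.141, -0.0, 0.42]
force: [-2.9, 1.8, 2.7]
grip_width: 0.0263
finger_force: 60.1
clock: 10.6
position: [0.4198, 0.2103, 0.0981]
tool_rot: [-3.142, -0.0, 0.42]
force: [-1.5, 3.4, 1.1]
grip_width: 0.0264
finger_force: 60.0
```

Force is below the spring preload, so the plate is up. I'll open gently and then rise.

```bash
python3 -m crank '{"travel":[[0,0,0],[0,0,0],[0,0,0],[0,0,0],[0,0,0]],"turn":[[0,0,0],[0,0,0],[0,0,0],[0,0,0],[0,0,0]],"gripper":[0.62,0.58,0.54,0.5,0.4]}' 20
python3 -m crank '{"travel":[[0,0,0],[0,0,0],[0,0,0],[0,0,0],[0,0,0]],"turn":[[0,0,0],[0,0,0],[0,0,0],[0,0,0],[0,0,0]],"gripper":[0.3,0.2,0.1,0,0]}'
python3 -m crank '{"travel":[[0,0,1],[0,0,3],[0,0,6],[0,0,9],[0,0,12]],"turn":[[0,0,0],[0,0,0],[0,0,0],[0,0,0],[0,0,0]],"gripper":[0,0,0,0,0]}'
python3 -m crank '{"travel":[[0,-2,1],[0,-6,1],[0,-10,1],[0,-12,1],[0,-12,1]],"turn":[[0,0,0],[0,0,0],[0,0,0],[0,0,0],[0,0,0]],"gripper":[0,0,0,0,0]}'
python3 - <<'E'
from workcell import bot
import cv2,numpy as np
s=bot.grab_frame("scene")["pixels"];t=bot.grab_frame("top")["pixels"]
c=lambda im,x,y,w,h,k:cv2.resize(im[y:y+h,x:x+w,::-1],None,fx=k,fy=k,interpolation=cv2.INTER_CUBIC)
cv2.imwrite("pics/c6.png",np.hstack([c(s,260,240,100,150,4),c(t,180,220,100,150,4)]))
E
```

```text
clock: 11.1
position: [0.4197, 0.2101, 0.0981]
tool_rot: [3.142, 0.0, 0.42]
force: [-0.0, 0.2, -1.0]
grip_width: 0.0513
finger_force: 0.0
clock: 11.6
position: [0.4197, 0.2103, 0.0981]
tool_rot: [3.142, 0.0, 0.42]
force: [0.3, 0.8, -0.0]
grip_width: 0.0852
finger_force: 0.0
clock: 12.1
position: [0.4195, 0.2102, 0.22]
tool_rot: [-3.141, -0.0, 0.42]
force: [-0.5, 0.3, -0.6]
grip_width: 0.0853
finger_force: 0.0
clock: 12.6
position: [0.4196, 0.0877, 0.2288]
tool_rot: [3.141, -0.0, 0.416]
force: [-0.3, 0.6, 0.2]
grip_width: 0.0852
finger_force: 0.0
```

View pics/c6.png

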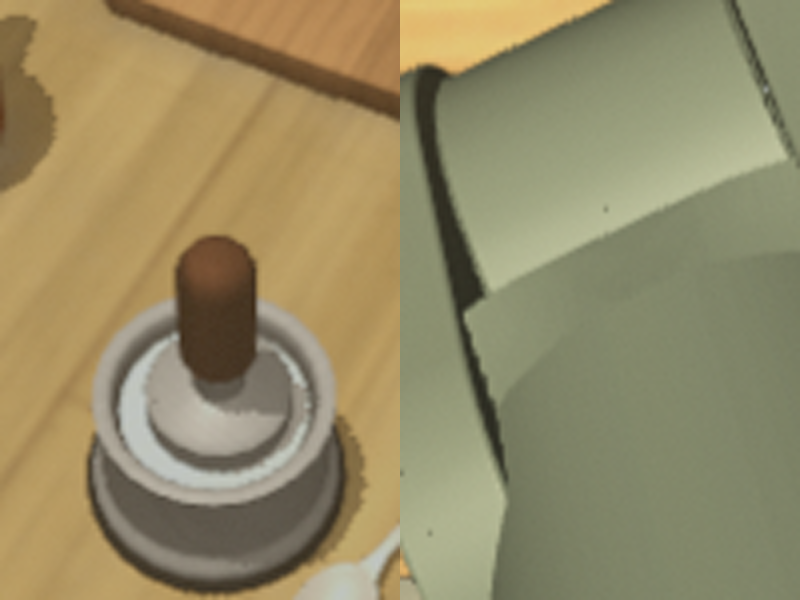

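The scene crop shows the tamper upright on the raised plate, centred in the cup, with the robot clear of it. I'm handing the job in.

```bash
python3 -c "
from workcell import bot
print(bot.job_done())"
```

```text
the job is handed in; nothing more can be done
None
```

The narrower tamper was pressed down until the plate bottomed out, held for over a second and eased back up; it now stands upright on the raised plate in the cup, the wide tamper was left alone, and the job is handed in (the hand-in gave no verdict).

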